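# Put a finished bearing away behind a roller-catch door

### The arm

A 6-joint arm with a two-finger parallel gripper is mounted at the origin on the work surface. World frame = base frame: x ahead of the robot, y to its left, z up, the work surface at z = 0. Lengths are in m, angles in degrees, forces in N, time in s.
With the tool pointing down it reaches from about 0.4 to 0.825 m from the base axis. Payload 7 kg.
Tool frame: the origin (TCP) lies on the centre line of the jaws, within the pads' length; the fingertips stand 22 mm ahead of it and the grasp point (between the pads) lies 3 mm ahead of it; z points along the fingers, y is the line along which they close (so a half turn about z gives the same grasp; the last joint's range is limited). The gripper opens to 88 mm and grips with 3 to 60 N. Pads are 19 mm wide; open, the fingers measure 130 mm over their backs; the gripper's body (78 mm by 193 mm) begins 47 mm behind the grasp point.
Start: joints at [-50.93, 20.546, 0.682, 0, -70.136, -16.507], TCP at [0.259, -0.623, 0.249] pointing down, gripper open.
Joint ranges: [-176.03, 176.03], [-82.01, 121.73], [-58.28, 71.71], [-173.87, 95.51], [-174.79, -0.11], [-173.66, 173.66]. Speed limits (degrees/s): [136.94, 136.94, 172.46, 180, 180, 180].

### API

Orientations are given as [roll, pitch, yaw] about the fixed x, y, z axes, in that order (R = Rz(yaw) Ry(pitch) Rx(roll)).
In Python, from plant import get_state, cams, r gives the robot as it stands.
- The arm moves only by the tool apply_moves, never from a script. Its argument "targets" is a list of rows, each an object with "dp": the shift along the world's x, y, z in m, a list of three; "yaw": the turn about the world's z in degrees. In form: [{"dp": [x, y, z], "yaw": yaw}, ...]. A call has 1 to 20 rows; each row is the pose to reach, as a shift and turn from the pose commanded when the call began; what a row does not reach only later rows make up. A row lasts 1/12 s, in which the tool goes at most 41.7 mm and 7.16 degrees, less where a joint would pass 70% of its speed; a pose out of reach is approached as far as the arm can. A call with a gripper value outside its range is refused whole. "grip" is the gripper command: -1 is fully open, 1 is shut, values between are in proportion, set as the call begins (left out, the last holds). The fingers move at their own pace and stop on an object; "squeeze" is the grip in N (left out, the last holds). Time passes only in rows, so rows that repeat a pose let the fingers close. It gives the time, the measured TCP pose, the force, the opening and the grip force at its end, in the units of the state.
- get_state(): the state, without advancing time (a new reading comes with each control period).
- cams.capture(name): name is "scene" or "top" or "wrist"; returns a dict with "image" (420x560x3 uint8, red, green, blue), "range_z" (420x560 float32, m along the optical axis (not along the pixel's ray), 0 where there is no reading), "fx", "fy", "cx", "cy" (pixels), "k1" (the pictures are not rectified: a ray, as slopes to the right and down, at radius r is drawn at 1 + k1 r^2 times it, then the intrinsics apply), "R" (3x3) and "t" (3): a world point X has camera coordinates R X + t; the wrist camera has in their place "T_tool_cam" (4x4, takes a point from camera to tool coordinates, whose origin is the TCP and whose axes are the flange's). Camera axes: x right, y down, z forward; pixel columns grow to the right and rows downward; lengths in m; the calibration is good to about 2 mm. A picture is of the moment at which its call begins: read the wrist's pose just before it.
- r.close_job(): hands the job in; it is judged then, once.
The state is a dict: "time_s": time; "joints": joint angles; "qd": joint speeds; "joint_torque": joint torques, N m; "tcp_pos": TCP position; "eef_rot": TCP orientation; "contact_force": force on the tool from outside, world axes, zero at the start; "moment": the same for the moment, N m; "gripper_width": finger opening in m; "gripper_force": force on a finger pad.
Only numpy, scipy, OpenCV 4.12 (cv2) and the standard library are available. Lean on these libraries where they do the work, as an engineer would, in place of code of your own. Each camera call takes 0.05 s, during which the arm holds its last target. There are 200 camera calls.

### The job

Put the single bearing that lies on the black mat away in the small grey cabinet: draw the door wide open by its pull, against the roller catch that holds it shut, lay the bearing flat in the tray on the inside of the door without dropping it, and push the door shut until the catch snaps it home. Swing the door gently, neither flinging it open nor slamming it, and once it has snapped do not lean on it: push no harder than the catch needs and let go, so that its rubber stop is not squashed. Leave the other things on the bench where they stand.

Things in the scene. Friction and masses are not known exactly. Their poses are not given: they have to be found in the camera images.
- cabinet: Small grey steel parts cabinet fixed to the bench: 250 wide, 170 deep, 250 mm high without the door. Origin: centre of its underside, on the bench. The front with the door looks along its -x; +y runs along the front to the hinge side; z up. Hinge pin at x = -97, y = +122 mm.
- door (a joint): Door angle in rad: starts shut, at about 0 (-0.02 to +0.012 with the catch holding, as the catch happens to be set), grows as the free edge swings out (clockwise from above), up to 1.8. A door not snapped shut is pushed back out to 0.05 or more. Clear of the catch it moves freely and stays where it is left.
- hinge (a point): Point on the vertical hinge pin, 248 mm above the bench. Axes = the cabinet's when shut, turning with the door. From here the door leaf has its outer face at x = -3, inner face at x = +11 mm, runs from y = +3 to its free edge at y = -247 mm, and its top edge is level with this point.
- pull (a point): Middle of the pull: level round steel bar, 10 mm thick, 100 mm long, parallel to the door, its axis 35 mm off the outer face and 224 mm above the bench (24 mm below the door's top edge), on two thin legs 84 mm apart; the 30 mm gap behind it is open from above. From the hinge: x = -38, y = -185 mm. Axes as the hinge point's.
- tray (a point): Centre of the floor of the aluminium tray inside the door: 201 mm above the bench (47 mm below the door's top edge), 64 mm from door to lip and 150 mm along the door inside; lip and ends 16 mm high, 3 mm thick. From the hinge: x = +43, y = -120 mm. Axes: x away from the door's inner face, y to the hinge, z up.
- bead (a point): Steel bead inside the door, 130 mm above the bench, 222 mm from the hinge, that passes between the catch's two sprung rollers. At the pull it takes about 14 N to pull or push the door through, felt over the last 15 mm before shut; then it snaps by itself. The catch is set up to 3 mm nearer or farther in each start, so where it gives must be felt.
- stop (a joint): Squash of the rubber stop behind the door, m: 0 free, about 0.001 with the door shut and let go. After the snap it answers a push stiffly, at 10 to 20 N per mm. Above 0.0025, some 28 N of push at the pull, is too much; 16 to 21 N is a sound limit for the push.
- bearing: The single ball bearing on the black mat: flat steel ring with dull red seals, 52 mm outside, 37 mm bore, 12 mm thick, about 90 g. Origin: centre of its underside; z its axis, up. The mat is a fixed black rubber sheet, 120 mm square, 3 mm thick; the bearing lies flat on it.
- stack: Bystander: column of six such bearings on the bench, 52 mm across, 72 mm high. Origin: centre of its underside.
- oiler: Bystander: small white bottle with a black cap, 40 mm across, 100 mm high. Origin: centre of its underside.
- driver: Bystander: screwdriver, 160 mm long, lying on the bench. Origin under its middle.
Mind the look-alikes: they are no part of the job. What is shaped like the bearing but blue is not meant.

How it is judged:
By the outcome, as a careful person would: the job done as asked, in the order asked, and still so for the second after the job is handed in, with the robot touching nothing.
It also fails if it takes over 72 s, if anything falls off the work surface, if the arm or the gripper's body presses on something with over 40 N, if the wrist force passes 120 N, or if a joint passes its speed limit or range.

## Working session

There is one attempt and no reset: what is moved stays moved. The work goes in short steps, Python scripts to look and compute and a tool call to move; the robot and the scene stay as the last step left them, time stands still between calls to the robot, and variables do not carry over. Pictures are saved under pics/ and viewed, at most 10 in all, crops included, and the job is handed in when it is done.

Besides the shell and the picture viewer there is one more tool, called after "Call:" as name(argument=value, ...), one argument or row to a line, values as JSON. apply_moves: Moves the arm, as the interface text tells. Its arguments: {"type":"object","properties":{"targets":{"type":"array","items":{"type":"object","properties":{"dp":{"type":"array","items":{"type":"number"}},"yaw":{"type":"number"}}}},"grip":{"type":"number"},"squeeze":{"type":"number"}},"required":["targets"]}

```bash
ls; mkdir -p pics
python3 - <<'E'
from plant import get_state,cams,r
import cv2,numpy as np
s=get_state();print({k:np.round(v,3).tolist() for k,v in s.items()})
for n in("scene","top"):
    c=cams.capture(n);cv2.imwrite(f"pics/{n}0.png",c["image"][:,:,::-1])
    np.savez(f"pics/{n}0.npz",**c)
    print(n,c["fx"],c["cx"],c["cy"],c["k1"],-c["R"].T@c["t"])
E
```

```text
pics
{'time_s': 0.0, 'joints': [-50.933, 20.593, 0.633, -0.02, -70.135, -16.507], 'qd': [0.023, -0.005, 0.052, -0.134, 0.016, 0.065], 'joint_torque': [-0.001, -58.272, 29.306, 6.997, 0.007, -0.0], 'tcp_pos': [0.259, -0.623, 0.248], 'eef_rot': [179.904, -0.009, -157.446], 'contact_force': [-0.884, -0.511, 0.455], 'moment': [0.023, 0.065, -0.045], 'gripper_force': 0.0, 'gripper_width': 0.088}
scene 486.7348886785226 283.98027525602936 212.67005027276835 -0.015699170554067086 [ 1.03363985 -0.77954713  0.75340653]
top 545.2920512823708 279.90532973184884 213.25977853326032 -0.06761577160368269 [ 0.36249658 -0.08916241  1.35522226]
```

View pics/scene0.png

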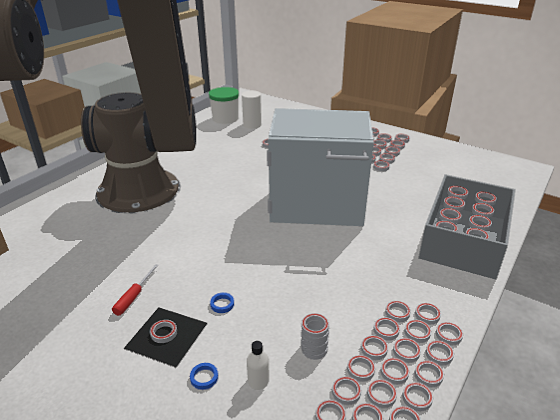

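View pics/top0.png

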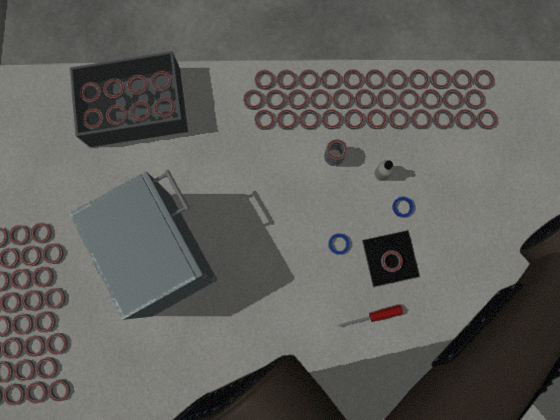

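The top view shows red-sealed rings in several places: the mat one at (391,261), the stack at (336,150), and the rows and bin, plus blue rings at (339,244) and (403,207). The one alone on the black mat, with red seals, is the one meant. The cabinet's top is around (140,245), its door faces right with the pull at (172,190), and the hinge end is near (205,280).

```bash
cat > h.py <<'E'
import numpy as np,cv2
def K(c): return np.array([[c["fx"],0,c["cx"]],[0,c["fy"],c["cy"]],[0,0,1.]])
def rays(c,uv):
    # slopes: drawn = (1+k1 r^2)*slope
    d=np.array([float(c["k1"]),0,0,0])
    p=cv2.undistortPoints(np.asarray(uv,float).reshape(-1,1,2),K(c),d)[:,0]
    return np.c_[p,np.ones(len(p))]
def cloud(c):
    h,w=c["range_z"].shape
    u,v=np.meshgrid(np.arange(w),np.arange(h))
    P=rays(c,np.c_[u.ravel(),v.ravel()])*c["range_z"].reshape(-1,1)
    return ((P-c["t"])@c["R"]).reshape(h,w,3)
def onplane(c,uv,z):
    d=rays(c,uv)@c["R"]; o=-c["R"].T@c["t"]
    return o+d*((z-o[2])/d[:,2])[:,None]
E
python3 - <<'E'
from h import *
c=dict(np.load("pics/top0.npz"));W=cloud(c);im=c["image"]
# cabinet top
m=((abs(W[...,2]-.25)<.012)).astype(np.uint8); m[:,:60]=0;m[:,225:]=0;m[:160]=0;m[330:]=0
n,l,st,_=cv2.connectedComponentsWithStats(m);k=1+st[1:,4].argmax()
vu=np.argwhere(l==k);print("area",len(vu),"z",np.median(W[l==k][:,2]))
P=onplane(c,vu[:,::-1],.249)[:,:2]
rc=cv2.minAreaRect(P.astype(np.float32)*1000);print(rc);print(cv2.boxPoints(rc).round(1))
# pull
m2=(abs(W[...,2]-.227)<.012);m2[:,:150]=0;m2[:,200:]=0;m2[:165]=0;m2[220:]=0
print("pull px",np.argwhere(m2)[:,::-1].mean(0),m2.sum())
hsv=cv2.cvtColor(im,cv2.COLOR_RGB2HSV)
roi=np.zeros(im.shape[:2],bool);roi[235:283,366:417]=1
mb=roi&(W[...,2]>.010)&(W[...,2]<.025)
q=np.argwhere(mb)[:,::-1];print("bearing rng",len(q),W[mb].mean(0))
mr=roi&(hsv[...,1]>50)&(hsv[...,2]>60)
q=np.argwhere(mr)[:,::-1].astype(np.float32);ce,ra=cv2.minEnclosingCircle(q);print(ce,ra,onplane(c,[ce],.015))
for nm,px in dict(stack=(336,150,.072),oiler=(388,164,.1),oilerbase=(381,174,0),driver=(375,317,.01),blue1=(339,244,.01),blue2=(403,207,.01)).items(): print(nm,onplane(c,[px[:2]],px[2])[0].round(3))
cr=cv2.resize(im[195:300,320:440],None,fx=4,fy=4,interpolation=cv2.INTER_CUBIC);cr2=cv2.resize(im[160:230,145:215],(420,420))
cv2.imwrite("pics/crop1.png",cr[:,:,::-1])
E
```

```text
area 10787 z 0.2483886950830028
((481.65570068359375, 216.59596252441406), (253.22796630859375, 186.35401916503906), 29.53227996826172)
[[325.6 235.3]
 [417.4  73.1]
 [637.7 197.9]
 [545.9 360.1]]
pull px [172.61066667 192.57333333] 375
bearing rng 160 [ 0.46037675 -0.35384349  0.01354325]
(391.8513488769531, 260.52703857421875) 10.341681480407715 [[ 0.46228988 -0.35451912  0.015     ]]
stack [ 0.728 -0.217  0.072]
oiler [ 0.685 -0.337  0.1  ]
oilerbase [ 0.684 -0.338  0.   ]
driver [ 0.326 -0.31   0.01 ]
blue1 [ 0.505 -0.226  0.01 ]
blue2 [ 0.597 -0.389  0.01 ]
```

View pics/crop1.png

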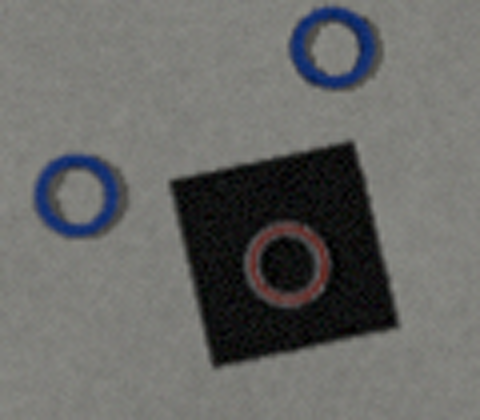

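```bash
cat >> h.py <<'E'
C_YAW=29.53; H=np.array([419.9,78.0])  # door heading when shut (deg), hinge (mm)
def door(x,y,th=0):
    "point in hinge frame (mm) -> world mm, door angle th rad"
    a=np.radians(C_YAW)-th; yx=-np.array([np.cos(a),np.sin(a)]); xx=np.array([yx[1],-yx[0]])
    return H+x*xx+y*yx
E
python3 - <<'E'
from h import *
c=dict(np.load("pics/top0.npz"));W=cloud(c)
m2=(abs(W[...,2]-.227)<.012);m2[:,:150]=0;m2[:,200:]=0;m2[:165]=0;m2[220:]=0
n,l,st,ce=cv2.connectedComponentsWithStats(m2.astype(np.uint8));print(st,ce)
print("model pull",door(-38,-185))
c=dict(np.load("pics/scene0.npz"));W=cloud(c)
for nm,z in dict(top=.249).items(): pass
m=(abs(W[...,2]-.224)<.010);m[:140]=0;m[165:]=0;m[:,:320]=0;m[:,372:]=0
P=W[m]*1000; n=door(-1,0)-H; d=(P[:,:2]-H)@n
print("dist from hinge plane",np.percentile(d,[5,50,95]))
q=P[(d>30)&(d<50)];print(len(q),q.mean(0),q.min(0),q.max(0))
# front face plane from scene
m=np.zeros(W.shape[:2],bool);m[170:215,285:360]=1;F=W[m]*1000
e=cv2.PCACompute(F.astype(np.float32),None)[1][2];print("normal",e,np.degrees(np.arctan2(e[1],e[0])),"dist face",np.median((F[:,:2]-H)@n))
E
```

```text
[[     0      0    560    420 234825]
 [   150    170     40     50    375]] [[279.6706952  209.52703077]
 [172.61066667 192.57333333]]
model pull [599.59749266 136.11893952]
dist from hinge plane [-1.24422386  3.16631364 42.43780341]
181 [601.81218162 135.06816407 225.2295585 ] [558.45071718 108.9269457  218.40226501] [643.85711766 161.80230437 230.22779571]
normal [-0.35412365  0.5595687   0.7493194 ] 122.32771 dist face 1.6942972582253841
```

The crop confirms a red-sealed ring alone on the mat at crop (288,264); both rings beside it are blue. Next I'll move over the pull.

Call:
apply_moves(
  targets=[
    {"dp": [0.01, 0.01, 0.02], "yaw": 0},
    {"dp": [0.02, 0.03, 0.04], "yaw": 1},
    {"dp": [0.035, 0.06, 0.055], "yaw": 1},
    {"dp": [0.05, 0.095, 0.07], "yaw": 2},
    {"dp": [0.065, 0.13, 0.07], "yaw": 2},
    {"dp": [0.08, 0.165, 0.07], "yaw": 2},
    {"dp": [0.097, 0.2, 0.07], "yaw": 3},
    {"dp": [0.115, 0.235, 0.07], "yaw": 3},
    {"dp": [0.13, 0.27, 0.07], "yaw": 3},
    {"dp": [0.148, 0.305, 0.07], "yaw": 4},
    {"dp": [0.165, 0.34, 0.07], "yaw": 4},
    {"dp": [0.182, 0.375, 0.07], "yaw": 4},
    {"dp": [0.2, 0.41, 0.07], "yaw": 5},
    {"dp": [0.216, 0.445, 0.07], "yaw": 5},
    {"dp": [0.233, 0.48, 0.07], "yaw": 5},
    {"dp": [0.25, 0.515, 0.07], "yaw": 6},
    {"dp": [0.267, 0.55, 0.07], "yaw": 6},
    {"dp": [0.284, 0.585, 0.07], "yaw": 6},
    {"dp": [0.3, 0.62, 0.07], "yaw": 7},
    {"dp": [0.316, 0.65, 0.07], "yaw": 7},
  ],
  grip=0.5,
  squeeze=30,
)

```text
time_s: 1.77
tcp_pos: [0.5753, 0.029, 0.3184]
eef_rot: [180.0, -0.0, -150.3]
contact_force: [1.0, -0.6, 1.5]
gripper_width: 0.0226
gripper_force: 0.0
```

Call:
apply_moves(
  targets=[
    {"dp": [0.014, 0.028, 0], "yaw": 0},
    {"dp": [0.025, 0.05, 0], "yaw": 0},
    {"dp": [0.035, 0.07, 0], "yaw": 0},
    {"dp": [0.04, 0.08, 0], "yaw": 0},
    {"dp": [0.04, 0.083, 0], "yaw": 0},
    {"dp": [0.04, 0.083, 0], "yaw": 0},
  ],
)

```text
time_s: 2.27
tcp_pos: [0.6147, 0.1101, 0.3179]
eef_rot: [180.0, -0.1, -150.4]
contact_force: [-0.4, -1.7, 0.2]
gripper_width: 0.0221
gripper_force: 0.0
```

```bash
cat >> h.py <<'E'
from scipy.spatial.transform import Rotation as Ro
def wcap(name):
    from plant import get_state,cams
    s=get_state();c=cams.capture("wrist")
    T=np.eye(4);T[:3,:3]=Ro.from_euler("xyz",s["eef_rot"],degrees=True).as_matrix();T[:3,3]=s["tcp_pos"]
    M=np.linalg.inv(T@c["T_tool_cam"]);c=dict(c,R=M[:3,:3],t=M[:3,3])
    cv2.imwrite(f"pics/{name}.png",c["image"][:,:,::-1]);np.savez(f"pics/{name}.npz",**c)
    return s,c
E
python3 - <<'E'
from h import *
s,c=wcap("w1");print(s["tcp_pos"],s["eef_rot"],s["contact_force"],s["gripper_width"],s["time_s"])
print(c["T_tool_cam"].round(3))
E
```

```text
[0.61472721 0.1100562  0.31785916] [ 1.79987013e+02 -7.59568913e-02 -1.50395726e+02] [-0.38763388 -1.68048125  0.20124506] 0.02207884405768531 2.2667
[[ 0.001 -0.958 -0.288  0.078]
 [ 1.     0.     0.001  0.001]
 [-0.    -0.288  0.958 -0.137]
 [ 0.     0.     0.     1.   ]]
```

View pics/w1.png

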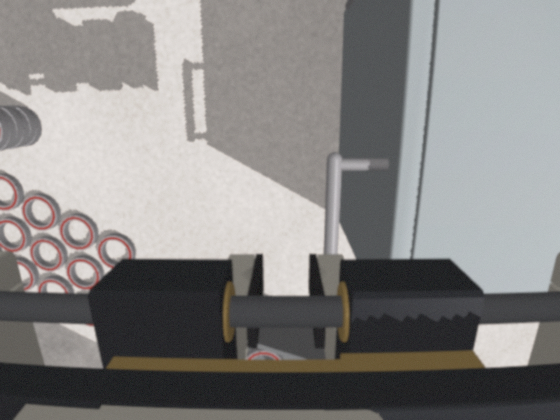

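The wrist view shows the bar from (334,155) to (331,255), the door's top strip at columns 390–430, and the fingers to the left of the bar.

Run:
```python
from h import *
c=dict(np.load("pics/w1.npz"));W=cloud(c)*1000
n=door(-1,0)-H; a=np.radians(C_YAW);al=np.array([np.cos(a),np.sin(a)])
m=abs(W[...,2]-224)<10; m[:150]=0;m[250:]=0;m[:,:310]=0;m[:,352:]=0
px=[]
for v in range(175,250,5):
    u=np.flatnonzero(m[v]); 
    if len(u): px.append(((u[0]+u[-1])/2,v))
P=onplane(c,px,.224)[:,:2]*1000
print(px[0],px[-1]);print("off",((P-H)@n).round(1)); print("along",((P-H)@al)[[0,-1]])
dm=abs(W[...,2]-248)<6; g=cv2.cvtColor(c["image"],cv2.COLOR_RGB2GRAY).astype(float)
for v in (60,120,180,230):
    u=np.arange(370,450);q=onplane(c,np.c_[u,np.full(80,v)],.248)[:,:2]*1000
    d=np.gradient(cv2.GaussianBlur(g,(3,3),0)[v,370:450]);k=np.argsort(-abs(d))[:4]
    print(v,[(int(u[i]),round(((q-H)@n)[i],1),round(d[i])) for i in k], round(((q-H)@al)[0]))
leg=m.copy()
```

```text
(np.float64(333.0), 175) (np.float64(330.5), 245)
off [35.3 35.1 35.  34.9 35.1 35.3 35.1 35.  34.9 35.1 35.3 35.1 35.  35.2
 35. ]
along [151.03359089 200.91071143]
60 [(430, np.float64(-13.5), -26), (434, np.float64(-15.8), 24), (429, np.float64(-13.0), -22), (435, np.float64(-16.4), 20)] 82
120 [(424, np.float64(-13.1), -25), (425, np.float64(-13.7), -25), (428, np.float64(-15.5), 23), (429, np.float64(-16.1), 22)] 114
180 [(418, np.float64(-13.1), -25), (422, np.float64(-15.6), 23), (419, np.float64(-13.7), -22), (398, np.float64(-0.8), 20)] 149
230 [(413, np.float64(-13.4), -26), (416, np.float64(-15.3), 22), (412, np.float64(-12.7), -22), (417, np.float64(-15.9), 21)] 181
```

Call:
apply_moves(
  targets=[
    {"dp": [-0.008, 0.014, 0], "yaw": 0},
    {"dp": [-0.016, 0.0275, 0], "yaw": 0},
    {"dp": [-0.016, 0.0275, -0.01], "yaw": 0},
    {"dp": [-0.016, 0.0275, -0.025], "yaw": 0},
    {"dp": [-0.016, 0.0275, -0.04], "yaw": 0},
    {"dp": [-0.016, 0.0275, -0.05], "yaw": 0},
    {"dp": [-0.016, 0.0275, -0.06], "yaw": 0},
    {"dp": [-0.016, 0.0275, -0.067], "yaw": 0},
    {"dp": [-0.016, 0.0275, -0.074], "yaw": 0},
    {"dp": [-0.016, 0.0275, -0.08], "yaw": 0},
  ],
)

```text
time_s: 3.15
tcp_pos: [0.5991, 0.1369, 0.2381]
eef_rot: [-180.0, 0.0, -150.5]
contact_force: [-0.3, -0.0, 0.4]
gripper_width: 0.0216
gripper_force: 0.0
```

Call:
apply_moves(
  targets=[
    {"dp": [0, 0, -0.006], "yaw": 0},
    {"dp": [0, 0, -0.012], "yaw": 0},
    {"dp": [0, 0, -0.012], "yaw": 0},
  ],
)

```text
time_s: 3.4
tcp_pos: [0.5985, 0.1371, 0.2252]
eef_rot: [180.0, -0.1, -150.4]
contact_force: [0.8, -0.8, -0.7]
gripper_width: 0.022
gripper_force: 0.0
```

Call:
apply_moves(
  targets=[
    {"dp": [0, 0, 0], "yaw": 0},
    {"dp": [0, 0, 0], "yaw": 0},
    {"dp": [0, 0, 0], "yaw": 0},
    {"dp": [0, 0, 0], "yaw": 0},
    {"dp": [0, 0, 0], "yaw": 0},
  ],
  grip=1,
  squeeze=30,
)

```text
time_s: 3.82
tcp_pos: [0.5992, 0.1374, 0.227]
eef_rot: [-180.0, 0.1, -150.4]
contact_force: [-0.4, 0.2, 1.5]
gripper_width: 0.0088
gripper_force: 30.0
```

```bash
sed -i 's/H=np.array(\[419.9,78.0\])/H=np.array([419.0,79.6])/' h.py
python3 - <<'E'
from h import *
p0=door(-38,-185,0)
for th in list(np.arange(.02,.13,.02))+list(np.arange(.16,1.53,.04)):
    print(f"{th:.2f} [{','.join('%.1f'%v for v in door(-38,-185,th)-p0)}] {-np.degrees(th):.1f}",end="; ")
E
```

```text
0.02 [1.1,-3.6] -1.1; 0.04 [2.2,-7.2] -2.3; 0.06 [3.2,-10.9] -3.4; 0.08 [4.1,-14.5] -4.6; 0.10 [4.9,-18.2] -5.7; 0.12 [5.7,-21.9] -6.9; 0.16 [7.0,-29.4] -9.2; 0.20 [8.0,-36.9] -11.5; 0.24 [8.7,-44.4] -13.8; 0.28 [9.1,-51.9] -16.0; 0.32 [9.2,-59.5] -18.3; 0.36 [9.0,-67.0] -20.6; 0.40 [8.4,-74.6] -22.9; 0.44 [7.6,-82.1] -25.2; 0.48 [6.5,-89.5] -27.5; 0.52 [5.1,-97.0] -29.8; 0.56 [3.4,-104.3] -32.1; 0.60 [1.4,-111.6] -34.4; 0.64 [-0.9,-118.8] -36.7; 0.68 [-3.4,-125.9] -39.0; 0.72 [-6.3,-132.9] -41.3; 0.76 [-9.4,-139.8] -43.5; 0.80 [-12.8,-146.5] -45.8; 0.84 [-16.5,-153.1] -48.1; 0.88 [-20.4,-159.6] -50.4; 0.92 [-24.6,-165.9] -52.7; 0.96 [-29.0,-172.0] -55.0; 1.00 [-33.7,-177.9] -57.3; 1.04 [-38.6,-183.7] -59.6; 1.08 [-43.7,-189.2] -61.9; 1.12 [-49.1,-194.5] -64.2; 1.16 [-54.7,-199.7] -66.5; 1.20 [-60.4,-204.5] -68.8; 1.24 [-66.4,-209.2] -71.0; 1.28 [-72.5,-213.6] -73.3; 1.32 [-78.8,-217.8] -75.6; 1.36 [-85.3,-221.7] -77.9; 1.40 [-91.9,-225.3] -80.2; 1.44 [-98.6,-228.7] -82.5; 1.48 [-105.5,-231.8] -84.8; 1.52 [-112.5,-234.6] -87.1;
```

Call:
apply_moves(
  targets=[
    {"dp": [0.0003, -0.0009, 0], "yaw": -0.3},
    {"dp": [0.0006, -0.0018, 0], "yaw": -0.6},
    {"dp": [0.0011, -0.0036, 0], "yaw": -1.1},
    {"dp": [0.0014, -0.0045, 0], "yaw": -1.4},
    {"dp": [0.0017, -0.0054, 0], "yaw": -1.7},
    {"dp": [0.002, -0.0063, 0], "yaw": -2},
    {"dp": [0.0022, -0.0072, 0], "yaw": -2.3},
    {"dp": [0.0025, -0.0081, 0], "yaw": -2.6},
    {"dp": [0.0027, -0.009, 0], "yaw": -2.8},
    {"dp": [0.003, -0.01, 0], "yaw": -3.1},
    {"dp": [0.0032, -0.0109, 0], "yaw": -3.4},
    {"dp": [0.0034, -0.0118, 0], "yaw": -3.7},
    {"dp": [0.0037, -0.0127, 0], "yaw": -4},
    {"dp": [0.0039, -0.0136, 0], "yaw": -4.3},
    {"dp": [0.0041, -0.0145, 0], "yaw": -4.6},
    {"dp": [0.0045, -0.0163, 0], "yaw": -5.2},
    {"dp": [0.0049, -0.0182, 0], "yaw": -5.7},
    {"dp": [0.0057, -0.0219, 0], "yaw": -6.9},
  ],
)

```text
time_s: 5.32
tcp_pos: [0.6048, 0.1156, 0.227]
eef_rot: [180.0, 0.0, -157.3]
contact_force: [-0.9, 0.0, 5.8]
gripper_width: 0.009
gripper_force: 30.0
```

Call:
apply_moves(
  targets=[
    {"dp": [0.0007, -0.0037, 0], "yaw": -1.1},
    {"dp": [0.0013, -0.0075, 0], "yaw": -2.3},
    {"dp": [0.0023, -0.015, 0], "yaw": -4.6},
    {"dp": [0.003, -0.0225, 0], "yaw": -6.9},
    {"dp": [0.0034, -0.03, 0], "yaw": -9.1},
    {"dp": [0.0035, -0.0376, 0], "yaw": -11.4},
    {"dp": [0.0033, -0.0451, 0], "yaw": -13.7},
    {"dp": [0.0027, -0.0527, 0], "yaw": -16},
    {"dp": [0.0019, -0.0602, 0], "yaw": -18.3},
    {"dp": [0.0008, -0.0676, 0], "yaw": -20.6},
    {"dp": [-0.0006, -0.0751, 0], "yaw": -22.9},
    {"dp": [-0.0023, -0.0824, 0], "yaw": -25.2},
    {"dp": [-0.0043, -0.0897, 0], "yaw": -27.5},
    {"dp": [-0.0066, -0.0969, 0], "yaw": -29.8},
    {"dp": [-0.0091, -0.104, 0], "yaw": -32.1},
    {"dp": [-0.012, -0.111, 0], "yaw": -34.4},
    {"dp": [-0.0151, -0.1179, 0], "yaw": -36.6},
    {"dp": [-0.0185, -0.1246, 0], "yaw": -38.9},
    {"dp": [-0.0222, -0.1312, 0], "yaw": -41.2},
    {"dp": [-0.0261, -0.1377, 0], "yaw": -43.5},
  ],
)

```text
time_s: 6.98
tcp_pos: [0.5785, -0.0225, 0.227]
eef_rot: [180.0, 0.0, 159.0]
contact_force: [-1.9, 2.0, 6.6]
gripper_width: 0.0091
gripper_force: 30.0
```

Call:
apply_moves(
  targets=[
    {"dp": [-0.0042, -0.0063, 0], "yaw": -2.3},
    {"dp": [-0.0086, -0.0124, 0], "yaw": -4.6},
    {"dp": [-0.0133, -0.0183, 0], "yaw": -6.9},
    {"dp": [-0.0182, -0.0241, 0], "yaw": -9.2},
    {"dp": [-0.0233, -0.0296, 0], "yaw": -11.5},
    {"dp": [-0.0287, -0.0349, 0], "yaw": -13.8},
    {"dp": [-0.0343, -0.0401, 0], "yaw": -16.1},
    {"dp": [-0.04, -0.0449, 0], "yaw": -18.4},
    {"dp": [-0.046, -0.0496, 0], "yaw": -20.6},
    {"dp": [-0.0521, -0.054, 0], "yaw": -22.9},
    {"dp": [-0.0584, -0.0582, 0], "yaw": -25.2},
    {"dp": [-0.0649, -0.0621, 0], "yaw": -27.5},
    {"dp": [-0.0715, -0.0657, 0], "yaw": -29.8},
    {"dp": [-0.0782, -0.0691, 0], "yaw": -32.1},
    {"dp": [-0.0851, -0.0722, 0], "yaw": -34.4},
    {"dp": [-0.0886, -0.0736, 0], "yaw": -35.6},
    {"dp": [-0.0904, -0.0743, 0], "yaw": -36.2},
    {"dp": [-0.0904, -0.0743, 0], "yaw": -36.2},
    {"dp": [-0.0904, -0.0743, 0], "yaw": -36.2},
  ],
)

```text
time_s: 8.57
tcp_pos: [0.4882, -0.0964, 0.2269]
eef_rot: [179.9, -0.0, 123.0]
contact_force: [-1.6, 2.3, 6.6]
gripper_width: 0.009
gripper_force: 30.0
```

Call:
apply_moves(
  targets=[
    {"dp": [0, 0, 0], "yaw": 0},
    {"dp": [0, 0, 0], "yaw": 0},
    {"dp": [0, 0, 0], "yaw": 0},
    {"dp": [0, 0, 0.005], "yaw": 0},
    {"dp": [0, 0, 0.015], "yaw": 0},
    {"dp": [0, 0, 0.03], "yaw": 0},
    {"dp": [0, 0, 0.045], "yaw": 0},
    {"dp": [0, 0, 0.06], "yaw": 0},
    {"dp": [0, 0, 0.075], "yaw": 0},
    {"dp": [0, -0.01, 0.08], "yaw": 3},
    {"dp": [0, -0.03, 0.08], "yaw": 8},
  ],
  grip=0.5,
)

```text
time_s: 9.48
tcp_pos: [0.4892, -0.1262, 0.3095]
eef_rot: [179.8, 0.1, 131.2]
contact_force: [0.1, 0.5, -0.1]
gripper_width: 0.0218
gripper_force: 0.0
```

Call:
apply_moves(
  targets=[
    {"dp": [0, -0.02, 0], "yaw": 6},
    {"dp": [-0.005, -0.045, 0], "yaw": 13},
    {"dp": [-0.01, -0.075, 0], "yaw": 20},
    {"dp": [-0.015, -0.105, 0], "yaw": 27},
    {"dp": [-0.02, -0.135, -0.01], "yaw": 34},
    {"dp": [-0.025, -0.165, -0.03], "yaw": 41},
    {"dp": [-0.026, -0.19, -0.05], "yaw": 48},
    {"dp": [-0.026, -0.21, -0.07], "yaw": 55},
    {"dp": [-0.026, -0.222, -0.09], "yaw": 62},
    {"dp": [-0.026, -0.228, -0.11], "yaw": 69},
    {"dp": [-0.026, -0.228, -0.13], "yaw": 76},
    {"dp": [-0.026, -0.228, -0.14], "yaw": 82},
    {"dp": [-0.026, -0.228, -0.14], "yaw": 82},
    {"dp": [-0.026, -0.228, -0.14], "yaw": 82},
  ],
  grip=-1,
)

```text
time_s: 10.65
tcp_pos: [0.4622, -0.355, 0.1669]
eef_rot: [180.0, -0.0, -147.2]
contact_force: [-1.1, 0.2, 1.0]
gripper_width: 0.0875
gripper_force: 0.0
```

Run:
```python
from h import *
from plant import cams
s,c=wcap("w2");print(s["tcp_pos"],s["eef_rot"],s["contact_force"],s["time_s"],s["joints"])
t=cams.capture("top");np.savez("pics/top1.npz",**t)
im=c["image"];W=cloud(c);hsv=cv2.cvtColor(im,cv2.COLOR_RGB2HSV)
m=((hsv[...,1]>60)&((hsv[...,0]<12)|(hsv[...,0]>168))&(abs(W[...,2]-.015)<.008)&(np.hypot(W[...,0]-.461,W[...,1]+.354)<.04))
q=np.argwhere(m)[:,::-1].astype(np.float32);print(len(q))
P=onplane(c,q,.015)[:,:2]*1000
print("enclosing",cv2.minEnclosingCircle(P.astype(np.float32)),"ell",cv2.fitEllipse(P.astype(np.float32)) if len(P)>5 else 0)
out=np.hstack([im,t["image"]]);cv2.imwrite("pics/pair.png",cv2.resize(out,(800,300))[:,:,::-1])
```

```text
[ 0.46224543 -0.35495047  0.16691073] [ 1.79979367e+02 -3.98618994e-02 -1.47227382e+02] [-1.0563555   0.20871611  0.95647168] 10.65 [-1.82943094e+01  1.57497276e+01 -1.76087910e+01  2.15902653e-02
 -5.66825831e+01 -3.89449456e+01]
674
enclosing ((461.6086120605469, -353.7698669433594), 24.103681564331055) ell ((461.551513671875, -353.75054931640625), (44.51190948486328, 44.58488464355469), 94.67162322998047)
```

View pics/pair.png

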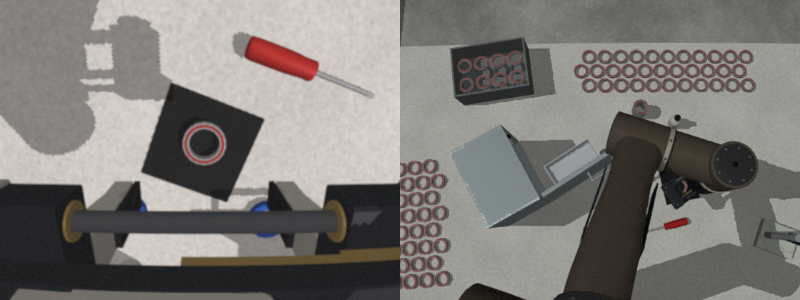

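The left half shows the bearing at (204,143) on the mat. The right half (top view) shows the door standing open with the tray inside it at (572,160), empty.

Call:
apply_moves(
  targets=[
    {"dp": [-0.0005, 0.001, -0.015], "yaw": 0},
    {"dp": [-0.0005, 0.001, -0.04], "yaw": 0},
    {"dp": [-0.0005, 0.001, -0.065], "yaw": 0},
    {"dp": [-0.0005, 0.001, -0.09], "yaw": 0},
    {"dp": [-0.0005, 0.001, -0.11], "yaw": 0},
    {"dp": [-0.0005, 0.001, -0.125], "yaw": 0},
    {"dp": [-0.0005, 0.001, -0.133], "yaw": 0},
    {"dp": [-0.0005, 0.001, -0.139], "yaw": 0},
    {"dp": [-0.0005, 0.001, -0.139], "yaw": 0},
  ],
)

```text
time_s: 11.5
tcp_pos: [0.4619, -0.3537, 0.0275]
eef_rot: [180.0, -0.0, -147.1]
contact_force: [-0.6, 0.8, 0.6]
gripper_width: 0.0876
gripper_force: 0.0
```

Call:
apply_moves(
  targets=[
    {"dp": [0, 0, 0], "yaw": 0},
    {"dp": [0, 0, 0], "yaw": 0},
    {"dp": [0, 0, 0], "yaw": 0},
    {"dp": [0, 0, 0], "yaw": 0},
    {"dp": [0, 0, 0], "yaw": 0},
    {"dp": [0, 0, 0], "yaw": 0},
  ],
  grip=1,
  squeeze=20,
)

```text
time_s: 12.0
tcp_pos: [0.4618, -0.3538, 0.0279]
eef_rot: [-180.0, 0.0, -147.0]
contact_force: [0.8, -0.8, -0.4]
gripper_width: 0.053
gripper_force: 0.3
```

Run:
```python
from h import *
c=dict(np.load("pics/top1.npz"));W=cloud(c);im=c["image"]
# door top strip at z~.248 outside the cabinet box; fit heading
th=1.505
a=np.radians(C_YAW)-th; al=np.array([np.cos(a),np.sin(a)]);xx=(door(1,0,th)-H)
q=(W[...,:2]*1000-H); A=q@al; X=q@xx
m=(abs(W[...,2]-.248)<.008)&(A>20)&(A<240)&(abs(X)<40)
P=onplane(c,np.argwhere(m)[:,::-1],.248)[:,:2]*1000-H
Aa=P@al;Xx=P@xx
print("strip",len(P),"x pct",np.percentile(Xx,[3,50,97]))
for lo in range(20,240,40):
    k=(Aa>lo)&(Aa<lo+40); print(lo,k.sum(),np.percentile(Xx[k],[5,50,95]).round(1) if k.sum()>9 else "")
# tray floor
m=(abs(W[...,2]-.201)<.007)&(A>30)&(A<215)&(X>5)&(X<90)
P=onplane(c,np.argwhere(m)[:,::-1],.201)[:,:2]*1000-H
print("floor",len(P),np.percentile(P@al,[2,98]),np.percentile(P@xx,[2,98]))
print("tray",door(43,-120,th),"yaw",C_YAW-np.degrees(th)+90)
```

```text
strip 676 x pct [-3.31221621  3.5291185  10.45033691]
20 140 [-2.8  3.6 10.3]
60 138 [-2.4  4.1 10.6]
100 138 [-2.8  3.6 10.3]
140 139 [-3.1  3.3 10. ]
180 121 [-3.4  2.8  9.8]
220 0 
floor 1911 [ 47.46220691 191.83543828] [18.57984157 75.55863963]
tray [520.82225638   2.9108345 ] yaw 33.299851832811115
```

Call:
apply_moves(
  targets=[
    {"dp": [0, 0, 0], "yaw": 0},
    {"dp": [0, 0, 0], "yaw": 0},
    {"dp": [0, 0, 0], "yaw": 0},
    {"dp": [0, 0, 0.005], "yaw": 0},
    {"dp": [0, 0, 0.015], "yaw": 0},
    {"dp": [0, 0, 0.03], "yaw": 0},
  ],
)

```text
time_s: 12.5
tcp_pos: [0.4606, -0.3533, 0.0571]
eef_rot: [179.9, -0.1, -147.1]
contact_force: [0.0, 0.5, -0.9]
gripper_width: 0.0507
gripper_force: 20.0
```

Call:
apply_moves(
  targets=[
    {"dp": [0, 0, 0.02], "yaw": 0},
    {"dp": [0, 0, 0.05], "yaw": 0},
    {"dp": [0, 0, 0.085], "yaw": 0},
    {"dp": [0, 0, 0.12], "yaw": 0},
    {"dp": [0, 0.005, 0.155], "yaw": 0},
    {"dp": [0.003, 0.02, 0.19], "yaw": 0},
    {"dp": [0.007, 0.04, 0.22], "yaw": 0},
    {"dp": [0.011, 0.065, 0.24], "yaw": 0},
    {"dp": [0.016, 0.095, 0.25], "yaw": 0},
    {"dp": [0.021, 0.127, 0.252], "yaw": 0},
    {"dp": [0.026, 0.16, 0.252], "yaw": 0},
    {"dp": [0.032, 0.195, 0.252], "yaw": 0},
    {"dp": [0.038, 0.23, 0.252], "yaw": 0},
    {"dp": [0.044, 0.265, 0.252], "yaw": 0},
    {"dp": [0.049, 0.295, 0.252], "yaw": 0},
    {"dp": [0.053, 0.32, 0.252], "yaw": 0},
    {"dp": [0.056, 0.34, 0.252], "yaw": 0},
    {"dp": [0.058, 0.35, 0.252], "yaw": 0},
    {"dp": [0.059, 0.357, 0.252], "yaw": 0},
    {"dp": [0.059, 0.357, 0.252], "yaw": 0},
  ],
)

```text
time_s: 14.17
tcp_pos: [0.5206, 0.0039, 0.3098]
eef_rot: [180.0, 0.0, -147.0]
contact_force: [0.7, -1.0, -0.2]
gripper_width: 0.0505
gripper_force: 20.0
```

Run:
```python
from h import *
s,c=wcap("w3");print(s["tcp_pos"],s["eef_rot"],s["contact_force"],s["time_s"])
```

```text
[0.52059991 0.00391947 0.30979387] [ 1.79994490e+02  2.71585663e-03 -1.46980961e+02] [ 0.68606032 -1.00887624 -0.22294716] 14.1667
```

View pics/w3.png

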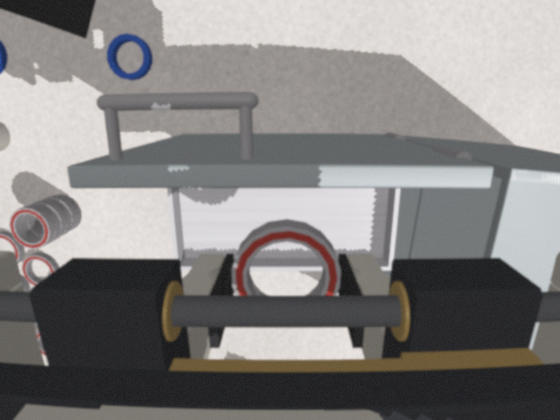

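The held bearing is at (287,268). The tray's ends are at columns 178 and 385, its lip near row 262, and the door's inner top edge at row 187.

Run:
```python
from h import *
c=dict(np.load("pics/w3.npz"))
th=1.505;a=np.radians(C_YAW)-th; al=np.array([np.cos(a),np.sin(a)]);xx=(door(1,0,th)-H)
def f(uv,z):
    P=onplane(c,[uv],z)[0,:2]*1000-H; return (P@xx).round(1),(P@al).round(1)
for n,uv,z in (("door inner edge L",(130,187),.248),("R",(450,187),.248),("lip",(215,262),.217),("lipR",(372,262),.217),("endL in",(182,225),.217),("endR in",(385,225),.217)): print(n,f(uv,z))
W=cloud(c)*1000
for u in (205,370): print(u,[(v,*W[v,u].round(0)[2:],round(float((W[v,u,:2]-H)@xx),1)) for v in range(240,275,3)])
p=np.array([520.6,3.9])-H;print("tcp",p@xx,p@al)
```

```text
door inner edge L (np.float64(9.7), np.float64(208.5))
R (np.float64(10.5), np.float64(21.1))
lip (np.float64(71.7), np.float64(168.1))
lipR (np.float64(72.3), np.float64(56.0))
endL in (np.float64(43.7), np.float64(189.3))
endR in (np.float64(44.4), np.float64(48.8))
205 [(240, np.float64(202.0), 60.7), (243, np.float64(202.0), 63.2), (246, np.float64(202.0), 65.5), (249, np.float64(202.0), 68.0), (252, np.float64(202.0), 70.5), (255, np.float64(295.0), 31.9), (258, np.float64(299.0), 31.9), (261, np.float64(301.0), 32.4), (264, np.float64(305.0), 32.1), (267, np.float64(308.0), 32.1), (270, np.float64(311.0), 32.1), (273, np.float64(314.0), 32.1)]
370 [(240, np.float64(202.0), 61.2), (243, np.float64(202.0), 63.8), (246, np.float64(201.0), 66.4), (249, np.float64(201.0), 69.0), (252, np.float64(202.0), 70.9), (255, np.float64(295.0), 32.6), (258, np.float64(299.0), 32.1), (261, np.float64(302.0), 32.2), (264, np.float64(305.0), 32.5), (267, np.float64(308.0), 32.4), (270, np.float64(310.0), 32.9), (273, np.float64(314.0), 32.4)]
tcp 43.35730845979708 119.0512234423573
```

Call:
apply_moves(
  targets=[
    {"dp": [0, 0, -0.012], "yaw": 0},
    {"dp": [0, 0, -0.027], "yaw": 0},
    {"dp": [0, 0, -0.042], "yaw": 0},
    {"dp": [0, 0, -0.055], "yaw": 0},
    {"dp": [0, 0, -0.065], "yaw": 0},
    {"dp": [0, 0, -0.072], "yaw": 0},
    {"dp": [0, 0, -0.078], "yaw": 0},
    {"dp": [0, 0, -0.081], "yaw": 0},
    {"dp": [0, 0, -0.083], "yaw": 0},
    {"dp": [0, 0, -0.083], "yaw": 0},
  ],
)

```text
time_s: 15.05
tcp_pos: [0.5207, 0.0032, 0.2266]
eef_rot: [-180.0, 0.0, -147.0]
contact_force: [-0.5, 0.1, -0.7]
gripper_width: 0.0505
gripper_force: 20.0
```

Call:
apply_moves(
  targets=[
    {"dp": [0, 0, -0.0005], "yaw": 0},
    {"dp": [0, 0, -0.001], "yaw": 0},
    {"dp": [0, 0, -0.001], "yaw": 0},
    {"dp": [0, 0, -0.001], "yaw": 0},
  ],
)

```text
time_s: 15.38
tcp_pos: [0.5209, 0.0034, 0.2259]
eef_rot: [-180.0, 0.0, -147.0]
contact_force: [1.4, 1.4, -1.1]
gripper_width: 0.0506
gripper_force: 20.0
```

Call:
apply_moves(
  targets=[
    {"dp": [0, 0, -0.0005], "yaw": 0},
    {"dp": [0, 0, -0.001], "yaw": 0},
    {"dp": [0, 0, -0.001], "yaw": 0},
    {"dp": [0, 0, -0.001], "yaw": 0},
  ],
)

```text
time_s: 15.72
tcp_pos: [0.521, 0.0035, 0.2258]
eef_rot: [-180.0, 0.1, -147.0]
contact_force: [-1.9, 1.6, 7.8]
gripper_width: 0.0507
gripper_force: 20.0
```

Call:
apply_moves(
  targets=[
    {"dp": [0, 0, 0.0005], "yaw": 0},
    {"dp": [0, 0, 0.0005], "yaw": 0},
    {"dp": [0, 0, 0.0005], "yaw": 0},
    {"dp": [0, 0, 0.0005], "yaw": 0},
    {"dp": [0, 0, 0.0005], "yaw": 0},
    {"dp": [0, 0, 0.004], "yaw": 0},
    {"dp": [0, 0, 0.01], "yaw": 0},
    {"dp": [0, 0, 0.02], "yaw": 0},
    {"dp": [0, 0, 0.035], "yaw": 0},
    {"dp": [0, 0, 0.055], "yaw": 0},
    {"dp": [0, 0, 0.075], "yaw": 0},
    {"dp": [0, 0, 0.09], "yaw": 0},
    {"dp": [0, 0, 0.1], "yaw": 0},
  ],
  grip=-0.5,
)

```text
time_s: 16.8
tcp_pos: [0.5213, 0.0033, 0.3275]
eef_rot: [-179.9, 0.2, -147.0]
contact_force: [0.5, 1.2, -0.3]
gripper_width: 0.0658
gripper_force: 0.0
```

Run:
```python
from h import *
s,c=wcap("w4");print(s["tcp_pos"],s["eef_rot"],s["contact_force"],s["time_s"],s["gripper_width"])
```

```text
[0.52128715 0.00327081 0.32753018] [-1.79928996e+02  1.73748842e-01 -1.47028561e+02] [ 0.46690814  1.19075361 -0.31140304] 16.8 0.06581251488180628
```

View pics/w4.png

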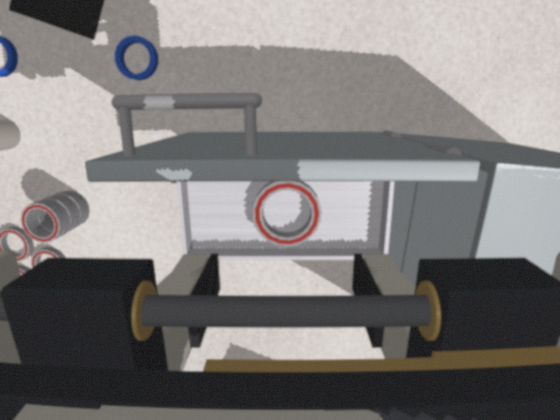

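The bearing lies flat in the middle of the tray at (287,212). The bar of the pull runs from (118,101) to (257,99).

Run:
```python
from h import *
c=dict(np.load("pics/w4.npz"))
P=onplane(c,[(122,101),(253,100)],.226)[:,:2]*1000;d=P[1]-P[0]
print(P,np.hypot(*d),"heading",np.degrees(np.arctan2(*(-d[::-1]))),"mid",P.mean(0))
E1=onplane(c,[(130,181),(450,181)],.248)[:,:2]*1000;d=E1[1]-E1[0];print("door hd",np.degrees(np.arctan2(*(-d[::-1]))))
print("model",door(-38,-185,1.505),C_YAW-np.degrees(1.505))
```

```text
[[ 510.33714352 -130.97828729]
 [ 463.56251629  -57.84884829]] 86.8088739737138 heading -57.396441445446904 mid [486.94982991 -94.41356779]
door hd -56.975975675464575
model [488.80808779 -95.88740946] -56.700148167188885
```

Call:
apply_moves(
  targets=[
    {"dp": [-0.002, -0.006, 0], "yaw": -6},
    {"dp": [-0.005, -0.015, 0], "yaw": -13},
    {"dp": [-0.009, -0.026, 0], "yaw": -20},
    {"dp": [-0.013, -0.038, 0], "yaw": -27},
    {"dp": [-0.017, -0.05, 0], "yaw": -34},
    {"dp": [-0.021, -0.062, 0], "yaw": -41},
    {"dp": [-0.025, -0.074, 0], "yaw": -48},
    {"dp": [-0.029, -0.085, 0], "yaw": -55},
    {"dp": [-0.032, -0.094, 0], "yaw": -62},
    {"dp": [-0.034, -0.1, 0], "yaw": -69},
    {"dp": [-0.034, -0.101, 0], "yaw": -76},
    {"dp": [-0.034, -0.101, 0], "yaw": -83},
    {"dp": [-0.034, -0.101, 0], "yaw": -90},
    {"dp": [-0.034, -0.101, 0], "yaw": -90},
    {"dp": [-0.034, -0.101, -0.015], "yaw": -90},
    {"dp": [-0.034, -0.101, -0.03], "yaw": -90},
    {"dp": [-0.034, -0.101, -0.04], "yaw": -90},
    {"dp": [-0.034, -0.101, -0.048], "yaw": -90},
    {"dp": [-0.034, -0.101, -0.048], "yaw": -90},
  ],
  grip=0.5,
)

```text
time_s: 18.43
tcp_pos: [0.4859, -0.0977, 0.2749]
eef_rot: [-179.9, -0.1, 123.1]
contact_force: [-0.1, -0.1, 0.2]
gripper_width: 0.0221
gripper_force: 0.0
```

Call:
apply_moves(
  targets=[
    {"dp": [0.001, 0, -0.007], "yaw": 0},
    {"dp": [0.001, 0, -0.014], "yaw": 0},
    {"dp": [0.001, 0, -0.021], "yaw": 0},
    {"dp": [0.001, 0, -0.028], "yaw": 0},
    {"dp": [0.001, 0, -0.035], "yaw": 0},
    {"dp": [0.001, 0, -0.042], "yaw": 0},
    {"dp": [0.001, 0, -0.048], "yaw": 0},
    {"dp": [0.001, 0, -0.048], "yaw": 0},
  ],
)

```text
time_s: 19.1
tcp_pos: [0.4869, -0.0977, 0.227]
eef_rot: [-179.9, -0.1, 123.0]
contact_force: [-0.3, -0.0, 0.0]
gripper_width: 0.0218
gripper_force: 0.0
```

Call:
apply_moves(
  targets=[
    {"dp": [0, 0, 0], "yaw": 0},
    {"dp": [0, 0, 0], "yaw": 0},
    {"dp": [0, 0, 0], "yaw": 0},
    {"dp": [0, 0, 0], "yaw": 0},
    {"dp": [0, 0, 0], "yaw": 0},
  ],
  grip=1,
  squeeze=30,
)

```text
time_s: 19.52
tcp_pos: [0.488, -0.0977, 0.229]
eef_rot: [180.0, 0.0, 123.0]
contact_force: [0.4, 0.7, 1.3]
gripper_width: 0.0091
gripper_force: 30.0
```

Call:
apply_moves(
  targets=[
    {"dp": [0.0018, 0.0007, 0], "yaw": 0.6},
    {"dp": [0.0053, 0.0021, 0], "yaw": 1.8},
    {"dp": [0.0122, 0.0052, 0], "yaw": 4.1},
    {"dp": [0.0189, 0.0086, 0], "yaw": 6.4},
    {"dp": [0.0255, 0.0122, 0], "yaw": 8.7},
    {"dp": [0.032, 0.0161, 0], "yaw": 11},
    {"dp": [0.0383, 0.0203, 0], "yaw": 13.3},
    {"dp": [0.0444, 0.0247, 0], "yaw": 15.6},
    {"dp": [0.0504, 0.0294, 0], "yaw": 17.8},
    {"dp": [0.0561, 0.0342, 0], "yaw": 20.1},
    {"dp": [0.0617, 0.0394, 0], "yaw": 22.4},
    {"dp": [0.0671, 0.0447, 0], "yaw": 24.7},
    {"dp": [0.0722, 0.0502, 0], "yaw": 27},
    {"dp": [0.0771, 0.056, 0], "yaw": 29.3},
    {"dp": [0.0818, 0.0619, 0], "yaw": 31.6},
    {"dp": [0.0862, 0.068, 0], "yaw": 33.9},
    {"dp": [0.0904, 0.0743, 0], "yaw": 36.2},
  ],
)

```text
time_s: 20.93
tcp_pos: [0.5793, -0.0231, 0.2289]
eef_rot: [180.0, 0.1, 159.4]
contact_force: [1.7, -0.8, 0.8]
gripper_width: 0.009
gripper_force: 30.0
```

Call:
apply_moves(
  targets=[
    {"dp": [0.0039, 0.0065, 0], "yaw": 2.3},
    {"dp": [0.0076, 0.0131, 0], "yaw": 4.6},
    {"dp": [0.011, 0.0198, 0], "yaw": 6.9},
    {"dp": [0.0141, 0.0267, 0], "yaw": 9.1},
    {"dp": [0.017, 0.0337, 0], "yaw": 11.4},
    {"dp": [0.0195, 0.0408, 0], "yaw": 13.7},
    {"dp": [0.0218, 0.048, 0], "yaw": 16},
    {"dp": [0.0238, 0.0553, 0], "yaw": 18.3},
    {"dp": [0.0255, 0.0626, 0], "yaw": 20.6},
    {"dp": [0.0269, 0.0701, 0], "yaw": 22.9},
    {"dp": [0.028, 0.0775, 0], "yaw": 25.2},
    {"dp": [0.0288, 0.085, 0], "yaw": 27.5},
    {"dp": [0.0294, 0.0926, 0], "yaw": 29.8},
    {"dp": [0.0296, 0.1001, 0], "yaw": 32.1},
    {"dp": [0.0295, 0.1077, 0], "yaw": 34.4},
    {"dp": [0.0291, 0.1152, 0], "yaw": 36.6},
    {"dp": [0.0284, 0.1227, 0], "yaw": 38.9},
    {"dp": [0.0274, 0.1302, 0], "yaw": 41.2},
    {"dp": [0.0268, 0.134, 0], "yaw": 42.4},
    {"dp": [0.0261, 0.1377, 0], "yaw": 43.5},
  ],
)

```text
time_s: 22.6
tcp_pos: [0.6059, 0.1155, 0.229]
eef_rot: [-180.0, 0.2, -157.2]
contact_force: [5.6, 1.5, -0.7]
gripper_width: 0.0092
gripper_force: 30.0
```

Call:
apply_moves(
  targets=[
    {"dp": [-0.001, 0.0018, 0], "yaw": 0.6},
    {"dp": [-0.0015, 0.0037, 0], "yaw": 1.2},
    {"dp": [-0.002, 0.0055, 0], "yaw": 1.7},
    {"dp": [-0.0025, 0.0074, 0], "yaw": 2.3},
    {"dp": [-0.003, 0.0092, 0], "yaw": 2.9},
    {"dp": [-0.0035, 0.011, 0], "yaw": 3.5},
    {"dp": [-0.0035, 0.011, 0], "yaw": 3.5},
  ],
)

```text
time_s: 23.18
tcp_pos: [0.6036, 0.1255, 0.229]
eef_rot: [-179.9, 0.3, -153.7]
contact_force: [12.0, -3.1, -4.3]
gripper_width: 0.009
gripper_force: 30.0
```

Call:
apply_moves(
  targets=[
    {"dp": [-0.0003, 0.0009, 0], "yaw": 0.3},
    {"dp": [-0.0005, 0.0018, 0], "yaw": 0.6},
    {"dp": [-0.0005, 0.0018, 0], "yaw": 0.6},
  ],
)

```text
time_s: 23.43
tcp_pos: [0.6035, 0.126, 0.229]
eef_rot: [-179.8, 0.2, -153.2]
contact_force: [14.5, -7.8, -6.5]
gripper_width: 0.0088
gripper_force: 30.1
```

Call:
apply_moves(
  targets=[
    {"dp": [-0.0003, 0.0009, 0], "yaw": 0.3},
    {"dp": [-0.0005, 0.0018, 0], "yaw": 0.6},
    {"dp": [-0.0005, 0.0018, 0], "yaw": 0.6},
  ],
)

```text
time_s: 23.68
tcp_pos: [0.6032, 0.1272, 0.229]
eef_rot: [-179.7, 0.2, -152.6]
contact_force: [16.2, -10.1, -6.2]
gripper_width: 0.0089
gripper_force: 30.1
```

Call:
apply_moves(
  targets=[
    {"dp": [0.001, 0.0005, 0], "yaw": 0},
    {"dp": [0.002, 0.001, 0], "yaw": 0},
    {"dp": [0.002, 0.001, 0], "yaw": 0},
  ],
)

```text
time_s: 23.93
tcp_pos: [0.6033, 0.1273, 0.229]
eef_rot: [-179.8, -0.0, -152.6]
contact_force: [7.9, -11.7, -0.9]
gripper_width: 0.0088
gripper_force: 30.1
```

Call:
apply_moves(
  targets=[
    {"dp": [-0.0002, 0.0005, 0], "yaw": 0.2},
    {"dp": [-0.0003, 0.0009, 0], "yaw": 0.4},
    {"dp": [-0.0003, 0.0009, 0], "yaw": 0.4},
  ],
)

```text
time_s: 24.18
tcp_pos: [0.6031, 0.1281, 0.229]
eef_rot: [-179.7, -0.0, -152.2]
contact_force: [8.6, -12.9, -1.4]
gripper_width: 0.0092
gripper_force: 30.1
```

Call:
apply_moves(
  targets=[
    {"dp": [-0.0002, 0.0005, 0], "yaw": 0.2},
    {"dp": [-0.0003, 0.001, 0], "yaw": 0.4},
    {"dp": [-0.0003, 0.001, 0], "yaw": 0.4},
  ],
)

```text
time_s: 24.43
tcp_pos: [0.6026, 0.1298, 0.229]
eef_rot: [-179.8, 0.0, -151.8]
contact_force: [6.9, -7.7, -1.1]
gripper_width: 0.0088
gripper_force: 30.1
```

Call:
apply_moves(
  targets=[
    {"dp": [-0.0002, 0.0005, 0], "yaw": 0.2},
    {"dp": [-0.0003, 0.001, 0], "yaw": 0.4},
    {"dp": [-0.0003, 0.001, 0], "yaw": 0.4},
  ],
)

```text
time_s: 24.68
tcp_pos: [0.602, 0.132, 0.229]
eef_rot: [-179.9, 0.1, -151.4]
contact_force: [3.9, -2.7, 1.0]
gripper_width: 0.0089
gripper_force: 30.1
```

Call:
apply_moves(
  targets=[
    {"dp": [-0.0002, 0.0005, 0], "yaw": 0.1},
    {"dp": [-0.0004, 0.001, 0], "yaw": 0.3},
    {"dp": [-0.0004, 0.001, 0], "yaw": 0.3},
  ],
)

```text
time_s: 24.93
tcp_pos: [0.6011, 0.1349, 0.229]
eef_rot: [180.0, 0.1, -151.1]
contact_force: [1.6, 5.7, 2.3]
gripper_width: 0.0089
gripper_force: 30.0
```

Call:
apply_moves(
  targets=[
    {"dp": [-0.0002, 0.0005, 0], "yaw": 0.1},
    {"dp": [-0.0004, 0.001, 0], "yaw": 0.3},
    {"dp": [-0.0004, 0.001, 0], "yaw": 0.3},
  ],
)

```text
time_s: 25.18
tcp_pos: [0.6004, 0.1372, 0.229]
eef_rot: [179.9, 0.2, -150.7]
contact_force: [1.3, 9.7, 2.1]
gripper_width: 0.0093
gripper_force: 30.0
```

Call:
apply_moves(
  targets=[
    {"dp": [-0.0002, 0.0005, 0], "yaw": 0.1},
    {"dp": [-0.0004, 0.001, 0], "yaw": 0.2},
    {"dp": [-0.0004, 0.001, 0], "yaw": 0.2},
  ],
)

```text
time_s: 25.43
tcp_pos: [0.6002, 0.1376, 0.229]
eef_rot: [179.9, 0.2, -150.5]
contact_force: [3.0, 5.9, 1.5]
gripper_width: 0.0091
gripper_force: 30.0
```

Call:
apply_moves(
  targets=[
    {"dp": [-0.0002, 0.0005, 0], "yaw": 0.1},
    {"dp": [-0.0004, 0.001, 0], "yaw": 0.2},
    {"dp": [-0.0004, 0.001, 0], "yaw": 0.2},
  ],
)

```text
time_s: 25.68
tcp_pos: [0.6001, 0.1379, 0.229]
eef_rot: [180.0, 0.1, -150.4]
contact_force: [5.0, 2.9, 0.7]
gripper_width: 0.0089
gripper_force: 30.0
```

The catch has drawn the door home and the force normal to it is about zero. I'll release and retreat upwards.

Call:
apply_moves(
  targets=[
    {"dp": [0, 0, 0], "yaw": 0},
    {"dp": [0, 0, 0], "yaw": 0},
    {"dp": [0, 0, 0], "yaw": 0},
    {"dp": [0, 0, 0], "yaw": 0},
    {"dp": [0, 0, 0.005], "yaw": 0},
    {"dp": [0, 0, 0.015], "yaw": 0},
    {"dp": [0, 0, 0.03], "yaw": 0},
    {"dp": [0, 0, 0.045], "yaw": 0},
    {"dp": [0, 0, 0.06], "yaw": 0},
    {"dp": [0, 0, 0.08], "yaw": 0},
    {"dp": [0.005, -0.01, 0.1], "yaw": 0},
    {"dp": [0.01, -0.025, 0.105], "yaw": 0},
    {"dp": [0.01, -0.025, 0.105], "yaw": 0},
  ],
  grip=0.5,
)

```text
time_s: 26.77
tcp_pos: [0.6104, 0.1103, 0.337]
eef_rot: [-179.9, 0.2, -150.5]
contact_force: [-0.1, 0.1, 0.5]
gripper_width: 0.0222
gripper_force: 0.0
```

Run:
```python
from h import *
s,c=wcap("w5");print(s["tcp_pos"],s["contact_force"],s["time_s"])
W=cloud(c)*1000;n=door(-1,0)-H; a=np.radians(C_YAW);al=np.array([np.cos(a),np.sin(a)])
q=W[...,:2]-H;m=(abs(W[...,2]-224)<10)&(abs(q@n-37)<14)&(q@al>148)
k=np.argwhere(m)[:,::-1];P=onplane(c,k,.226)[:,:2]*1000-H
f=np.polyfit(P@al,P@n,1);print(len(k),"bar off",np.median(P@n),"slope",f[0])
```

```text
[0.61035798 0.11034945 0.33702082] [-0.08251404  0.11300386  0.5262382 ] 26.7667
1112 bar off 37.15224372721886 slope -0.0005894826764795393
```

View pics/w5.png

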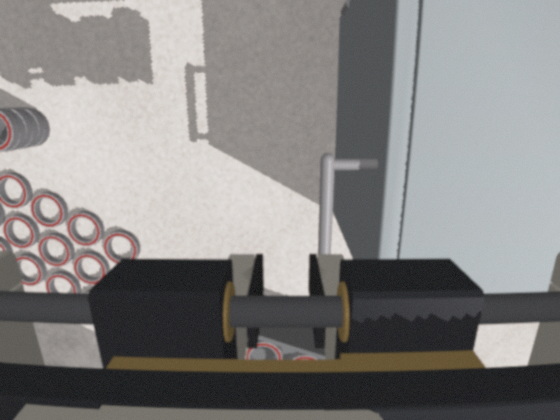

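The door is flush with the cabinet front along columns 390–415, the same as at the start. The bar slope gives an angle near 0, so it has snapped shut.

```bash
python3 -c "
from plant import r
print(r.close_job())"
```

```text
the job is handed in; nothing more can be done
None
```

I laid the bearing flat in the door tray, pushed the door shut until the catch took it (about 17 N peak push) and let go. I handed the job in at about 27 s, with no verdict shown.

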